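Set and strap a straightedge stop along a valve body

ROBOT

A 6-joint arm with a two-finger parallel gripper is mounted at the origin on the work surface. World frame = base frame: x ahead of the robot, y to its left, z up, the work surface at z = 0. Lengths are in m, angles in rad, forces in N, time in s.
With the tool pointing down it reaches from about 0.3 to 0.95 m from the base axis. Payload 3.1 kg.
Tool frame: the origin (TCP) lies at the very end of the fingers, on their centre line; the grasp point (between the pads) lies 19 mm behind it; z points along the fingers, y is the direction in which the jaws open and shut (so a half turn about z gives the same grasp; the last joint's range is limited). The gripper opens to 85 mm and grips with 20 to 120 N. Pads are 22 mm wide; open, the fingers measure 114 mm over their backs; the gripper's body (76 mm by 85 mm) begins 54 mm behind the grasp point. The pads swing forward as they close: fully open they stand 13 mm farther back than shut.
Start: joints at [-1.326, 0.308, 1.634, -0, 1.2, -0.07], TCP at [0.193, -0.594, 0.231] pointing down, gripper open.
Joint ranges: [-3.06, 3.06], [-0.79, 1.96], [0.05, 2.63], [-1.19, 4.34], [0.05, 2.64], [-2.94, 2.94]. Speed limits (rad/s): [2.79, 2.79, 3.14, 3.14, 3.14, 3.14].

INTERFACE

Orientations are given as a unit quaternion [w, x, y, z].
In Python, from workcell import telemetry, viewer, env gives the robot as it stands. The module is installed in compiled form; this text tells all that it offers.
- The arm moves only by the tool carry_out, never from a script. Its argument "plan" is a list of rows, each a list of 2 entries, a list of its own where there are three numbers: the shift along the world's x, y, z in cm, then the turn about the world's z in rad. A call has 1 to 10 rows; each row is the pose to reach, as a shift and turn from the pose measured when the call began; what a row does not reach only later rows make up. A row lasts 1/12 s, in which the tool goes at most 41.7 mm and 7.16 degrees, less where a joint would pass 70% of its speed; a pose out of reach is approached as far as the arm can. A call with a gripper value outside its range is refused whole. "claw" is the finger opening in cm, from 0 to 8.54, set as the call begins (left out, the last holds). The fingers move at their own pace and stop on an object; "force" is the grip in N (left out, the last holds). Time passes only in rows, so rows that repeat a pose let the fingers close. It gives the time, the measured TCP pose, the force and the opening at its end, in the units of the state.
- telemetry.get_obs(): the state, without advancing time (a new reading comes with each control period).
- viewer.capture(name): name is "scene" or "top" or "wrist"; returns the picture (400x640x3 uint8, blue, green, red); there is no depth.
- viewer.camera_model(name): a dict with "K" (3x3 intrinsics, pixels), "k1" (the pictures are not rectified: a ray, as slopes to the right and down, at radius r is drawn at 1 + k1 r^2 times it, then the intrinsics apply), "R" (3x3) and "t" (3): a world point X has camera coordinates R X + t. Camera axes: x right, y down, z forward; pixel columns grow to the right and rows downward; lengths in m; the calibration is good to about 2 mm. A picture is of the moment at which its call begins: read the wrist's pose just before it. camera_model takes no time and is no camera call; for the wrist camera it gives the pose at the moment of the call.
- env.job_done(): hands the job in, once; it reports no verdict.
The state is a dict: "clock": time; "qpos": joint angles; "joint_vel": joint speeds; "joint_torque": joint torques, N m; "tcp_pos": TCP position; "eef_rot": TCP orientation; "contact_force": force on the tool from outside, world axes, zero at the start; "moment": the same for the moment, N m; "finger_gap": finger opening in m.
Only numpy, scipy, OpenCV 4.12 (cv2) and the standard library are available. Lean on these libraries where they do the work, as an engineer would, in place of code of your own. Each camera call takes 0.05 s, during which the arm holds its last target.

TASK

Set the stop on the blue test fixture so that the next valve bodies go down on the same spot: lay the ground steel straightedge flat on the fixture plate, flush along the straight machined edge of the grey valve body, with its tail reaching right through between the strap's pivot bolt and the stud. Then swing the slotted strap by its red knob over the straightedge until the slot is fully home round the stud, leaving the straightedge flush. Set the straightedge down, do not drop it, and leave the spanner, spare casting and other things on the bench where they are.

Things in the scene. Friction and masses are not known exactly. Their poses are not given: they have to be found in the camera images.
- straightedge: Loose ground steel bar, bright grey with a row of fine ticks and two small dark holes on top: 220 long (its x) x 24 wide (its y) x 15 high (its z), about 0.6 kg, lying flat on the 3 mm green mat. Origin: centre of its underside. The ticks run along its +y side; either long side and either end will do. On the plate it takes 5 to 9 N to slide.
- fixture: Fixed blue plate 220 (its x) x 260 (its y) x 15 thick, flat on the mat at some yaw. Origin: centre of its underside. It carries the valve body, the strap's pivot bolt (x -75, y +85; shoulder 23 diameter, head top 37 above the plate top) and the stud (x +40, y +85; collar 20 diameter, nut to 40 and thread to 53 above the plate top). The rest of the plate is clear.
- valve_body: Pale grey casting with oil channels, 80 (its x) x 150 (its y) x 26 high, screwed down on the fixture plate with its axes as the fixture's. Origin: centre of its underside, at x +60, y -30 on the plate.
- edge (a point): Middle, at plate-top height, of the valve body's machined long edge. Axes as the fixture's: the edge runs 75 either way along y; the straightedge belongs on the -x side, its centre line 12 from the edge when flush. The closed strap lies over y +101 to +129 here; the straightedge's tail must reach past +129, the rest lying along the valve body.
- pivot (a point): Axis of the strap's pivot bolt, at the height of the strap's top. Axes as the fixture's.
- stud (a point): Axis of the stud (second bolt), at the height of the strap's top; 115 from the pivot along the fixture's +x. Its nut is run up and stays there.
- strap (a joint): Swing of the strap about its pivot bolt, rad: 0 = slot home round the stud (stop; strap points along the fixture's +x), growing anticlockwise from above to 2.4. Stays where left; 1 to 2 N at the knob moves it. Bright flat strap 28 wide, 8 thick, 150 long, underside 17.8 and top 25.8 above the plate top: it clears the straightedge by 2.8.
- knob (a point): Middle of the upright red knob on the strap, 60 from the pivot axis: round, 20 diameter, its grip 31 to 61 above the plate top (this point is at 46); turns with the strap.
- spanner: Bystander: steel spanner about 190 long lying on the mat. Origin near its middle, underside.
- spare_casting: Bystander: loose pale grey valve body half, 70 x 120 x 26 high. Origin: centre of its underside.
- spool: Bystander: small aluminium spool valve standing upright, 16 diameter, 58 high. Origin: centre of its underside.
- fitting: Bystander: small brass hose fitting standing upright, 24 wide, 26 high. Origin: centre of its underside.
- screwdriver: Bystander: screwdriver with black handle, 200 long, lying on the mat. Origin near its middle, underside.
- oil_bottle: Bystander: closed off-white bottle with red cap, 60 diameter, 150 high. Origin: centre of its underside.
- parts_bin: Bystander: open navy bin 200 x 130 x 60 high with fittings. Origin: centre of its underside.

How it is judged:
By the outcome, as a careful person would: the job done as asked, in the order asked, and still so for the second after the job is handed in, with the robot touching nothing.
It also fails if it takes over 58 s, if anything falls off the work surface, if the arm or the gripper's body presses on something with over 40 N, if the wrist force passes 120 N, or if a joint passes its speed limit or range.

## Working session

There is one attempt and no reset: what is moved stays moved. The work goes in short steps, Python scripts to look and compute and a tool call to move; the robot and the scene stay as the last step left them, time stands still between calls to the robot, and variables do not carry over. Pictures are saved under pics/ and viewed, and the job is handed in when it is done.

Besides the shell and the picture viewer there is one more tool, called as name([rows], argument=value, ...), one row to a line, values as JSON. carry_out: Moves the arm, as the interface text tells. Its arguments: {"type":"object","properties":{"plan":{"type":"array"},"claw":{"type":"number"},"force":{"type":"number"}},"required":["plan"]}

```bash
mkdir -p pics
cat > h.py <<'E'
import numpy as np, cv2
from workcell import telemetry, viewer, env
def cap(name,fn):
    m=viewer.camera_model(name); im=viewer.capture(name); cv2.imwrite('pics/'+fn,im); 
    np.savez('pics/'+fn+'.npz',**{k:np.array(v) for k,v in m.items()}); return im,m
def load(fn):
    return cv2.imread('pics/'+fn), dict(np.load('pics/'+fn+'.npz'))
def ray(m,uv,z):
    K=np.array(m['K']);k1=float(m['k1']);R=np.array(m['R']);t=np.array(m['t'])
    uv=np.atleast_2d(np.array(uv,float))
    d=np.array([k1,0,0,0.]) 
    n=cv2.undistortPointsIter(uv.reshape(-1,1,2),K,d,None,None,(3,50,1e-10)).reshape(-1,2)
    c=-R.T@t; D=np.c_[n,np.ones(len(n))]@R
    s=(z-c[2])/D[:,2]; return c+s[:,None]*D
def proj(m,X):
    K=np.array(m['K']);k1=float(m['k1']);R=np.array(m['R']);t=np.array(m['t'])
    return cv2.projectPoints(np.atleast_2d(np.array(X,float)),cv2.Rodrigues(R)[0],t,K,np.array([k1,0,0,0.]))[0].reshape(-1,2)
E
python3 - <<'E'
from h import *
print(telemetry.get_obs())
for n in ['scene','top','wrist']:
    im,m=cap(n,n+'0.png'); print(n,m['K'],m['k1'],-np.array(m['R']).T@m['t'],m['R'])
E
```

```text
{'clock': 0.0, 'qpos': array([-1.32572490e+00,  3.08985513e-01,  1.63521616e+00,  4.28420484e-06,
        1.19967342e+00, -6.97015385e-02]), 'joint_vel': array([ 0.00091268, -0.0011106 , -0.00083252,  0.00069073, -0.00090947,
        0.00094866]), 'joint_torque': array([ 1.91110077e-03, -4.15248442e+01, -2.76668215e+01,  3.40026445e-04,
        1.02842765e-02,  1.33028895e-06]), 'tcp_pos': array([ 0.1932736 , -0.59349592,  0.2300451 ]), 'eef_rot': array([-1.13700902e-03,  9.87639771e-01,  1.56736658e-01, -9.79517989e-05]), 'contact_force': array([ 0.32548997,  0.64697402, -0.97891725]), 'moment': array([-0.00110463,  0.00715055,  0.03155819]), 'finger_gap': 0.08544290792264721}
scene [[478.71933659   0.         320.49000307]
 [  0.         478.71933659 199.81079323]
 [  0.           0.           1.        ]] -0.039029743394829744 [ 1.20670069 -1.13070512  0.96915223] [[ 0.86875405  0.49485218  0.01969068]
 [ 0.29768789 -0.49001462 -0.81930922]
 [-0.39578823  0.71763988 -0.57301368]]
top [[413.85285668   0.         319.9184874 ]
 [  0.         413.85285668 200.20519307]
 [  0.           0.           1.        ]] -0.05747999541844449 [0.41266993 0.01561128 1.53074834] [[ 0.00847457 -0.99996343 -0.0011524 ]
 [-0.9935454  -0.0082898  -0.1131319 ]
 [ 0.1131182   0.00210371 -0.99357931]]
wrist [[328.49092636   0.         324.04028729]
 [  0.         328.49092636 203.02016565]
 [  0.           0.           1.        ]] -0.057651253945754356 [ 0.25825312 -0.57272807  0.37216163] [[ 0.30793629 -0.95140357 -0.00254902]
 [-0.91513362 -0.29692759  0.27269848]
 [-0.26020318 -0.08164107 -0.96209617]]
```

View pics/scene0.png

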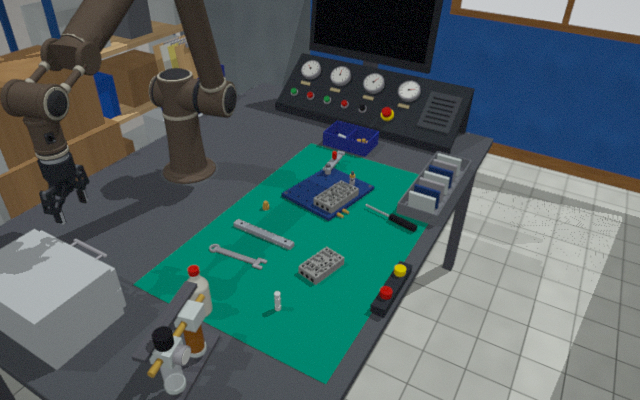

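View pics/top0.png

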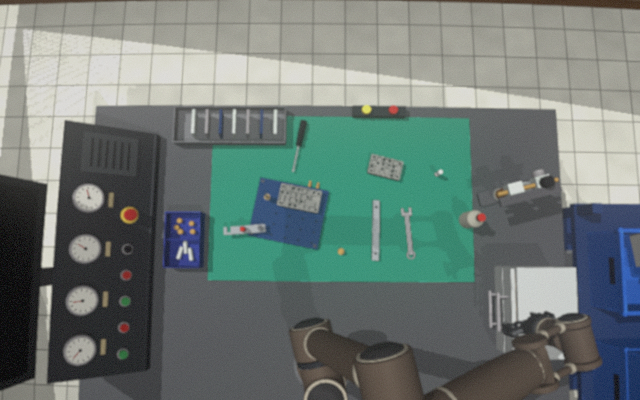

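View pics/wrist0.png

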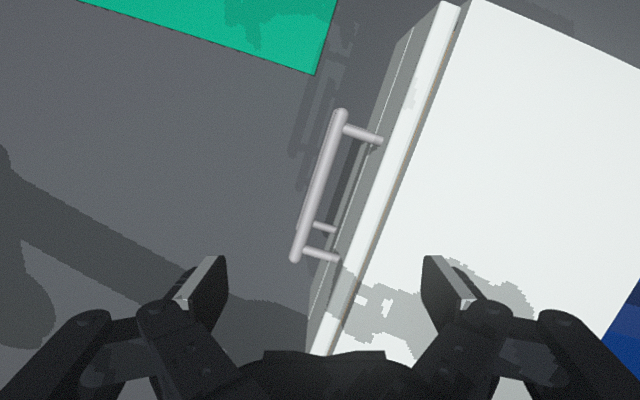

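Run:
```python
from h import *
im,m=load('top0.png')
c=cv2.resize(im[100:290,205:475],None,fx=2.9,fy=2.9,interpolation=cv2.INTER_CUBIC); cv2.imwrite('pics/topc.png',c)
for n,uv,z in [('se a',(376,201),.018),('se b',(376,260),.018),('p TL',(260,179),.018),('p BL',(250,237),.018),('p BR',(318,249),.018),('p TR',(327,189),.018),('knob',(243,230),.07),('stud',(267,197),.06),('spool',(439,172),.06),('fitting',(341,252),.03)]:
    print(n,ray(m,uv,z)[0].round(3))
```

```text
se a [ 0.584 -0.188  0.018]
se b [ 0.368 -0.186  0.018]
p TL [0.662 0.242 0.018]
p BL [0.448 0.273 0.018]
p BR [0.406 0.024 0.018]
p TR [ 0.627 -0.007  0.018]
knob [0.471 0.29  0.07 ]
stud [0.59  0.208 0.06 ]
spool [ 0.687 -0.412  0.06 ]
fitting [ 0.396 -0.059  0.03 ]
```

View pics/topc.png

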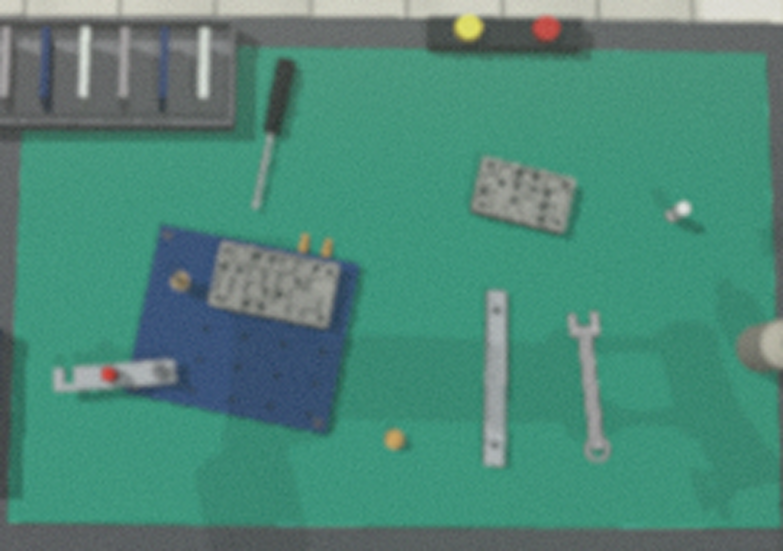

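carry_out([
  [[2.8,4.0,1],-0.1],
  [[5.6,8,2],-0.2],
  [[8.4,12,2],-0.3],
  [[11.2,16,2],-0.315],
  [[14,20,2],-0.315],
  [[16.8,24,2],-0.315],
  [[19.6,28,2],-0.315],
  [[22.4,32,2],-0.315],
  [[25.4,36.5,2],-0.315],
  [[28,40.6,2],-0.315],
])

```text
clock: 0.98
tcp_pos: [0.4305, -0.2512, 0.2502]
eef_rot: [-0.001, 1.0, -0.0, 0.0]
contact_force: [0.2, -0.1, -0.7]
finger_gap: 0.0854
```

Run:
```python
from h import *
o=telemetry.get_obs(); print(o['clock'],o['tcp_pos'],o['eef_rot'],o['qpos'],o['contact_force'])
im,m=cap('wrist','w1.png')
```

```text
0.9833 [ 0.43053963 -0.25120221  0.25020306] [-8.69913818e-04  9.99999590e-01 -2.14247847e-04  1.29748604e-04] [-6.16550394e-01  4.35043239e-02  1.90532143e+00  1.68842349e-03
  1.19356134e+00  9.54051872e-01] [ 0.19822286 -0.080721   -0.70491361]
```

View pics/w1.png

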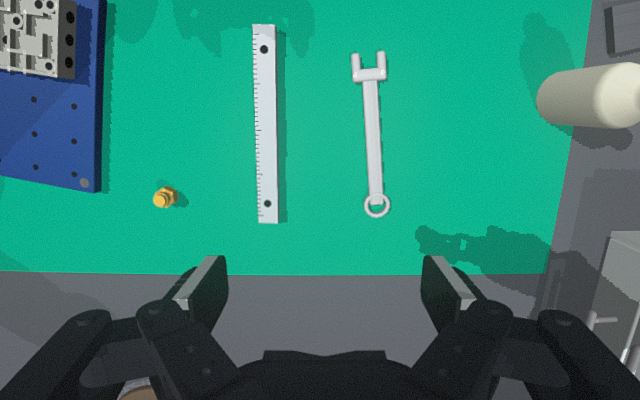

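```bash
cat >> h.py <<'E'
def barfit(im,m,z,box=None,sat=40,val=150):
    hsv=cv2.cvtColor(cv2.GaussianBlur(im,(3,3),0),cv2.COLOR_BGR2HSV)
    mk=((hsv[...,1]<sat)&(hsv[...,2]>val)).astype(np.uint8)
    if box is not None:
        b=np.zeros_like(mk); x0,y0,x1,y1=box; b[y0:y1,x0:x1]=1; mk*=b
    mk=cv2.morphologyEx(mk,cv2.MORPH_CLOSE,np.ones((5,5)))
    cs,_=cv2.findContours(mk,cv2.RETR_EXTERNAL,cv2.CHAIN_APPROX_NONE)
    c=max(cs,key=cv2.contourArea).reshape(-1,2)
    P=ray(m,c,z)[:,:2]
    (cx,cy),(w,h),a=cv2.minAreaRect((P*1000).astype(np.float32))
    return (cx,cy),(w,h),a,P
E
python3 - <<'E'
from h import *
im,m=load('w1.png')
for v in(140,170,190):
    r=barfit(im,m,.018,(235,10,300,240),50,v); print(r[:3]); P=r[3]
    print('line dir',cv2.fitLine(P.astype(np.float32),cv2.DIST_L2,0,.01,.01).ravel())
print(im[120,245:290].tolist())
E
```

```text
((477.9410705566406, -185.49038696289062), (23.774755477905273, 218.24497985839844), 88.7196044921875)
line dir [ 0.99977    -0.02144748  0.48304844 -0.18571775]
((477.95806884765625, -185.33155822753906), (23.288999557495117, 218.2384490966797), 88.85186767578125)
line dir [ 0.9997872  -0.02062799  0.48305008 -0.18549241]
((477.9305419921875, -184.98085021972656), (23.04596710205078, 218.25347900390625), 88.49077606201172)
line dir [ 0.999753   -0.02222397  0.48307258 -0.18520269]
[[143, 181, 17], [148, 183, 29], [151, 186, 37], [143, 181, 21], [149, 185, 30], [145, 183, 32], [146, 184, 27], [148, 185, 31], [143, 184, 24], [138, 171, 73], [230, 222, 220], [228, 222, 212], [226, 222, 208], [226, 224, 210], [228, 223, 212], [226, 223, 211], [223, 220, 210], [226, 222, 213], [224, 221, 208], [226, 222, 211], [224, 221, 211], [224, 223, 209], [222, 220, 209], [226, 223, 213], [223, 220, 213], [225, 221, 212], [224, 221, 210], [223, 219, 211], [225, 222, 213], [232, 229, 220], [223, 217, 203], [113, 115, 103], [89, 97, 70], [108, 130, 39], [109, 136, 23], [111, 139, 32], [111, 141, 38], [111, 135, 31], [108, 137, 29], [111, 140, 32], [109, 138, 36], [126, 154, 29], [148, 184, 32], [148, 184, 28], [150, 186, 34]]
```

carry_out([
  [[2.4,3.3,-2],-0.01],
  [[4.75,6.6,-4],-0.022],
  [[4.75,6.6,-8],-0.022],
  [[4.75,6.6,-12],-0.022],
  [[4.75,6.6,-15],-0.022],
  [[4.75,6.6,-18],-0.022],
  [[4.75,6.6,-20],-0.022],
  [[4.75,6.6,-20],-0.022],
], claw=5)

```text
clock: 1.7
tcp_pos: [0.4772, -0.1765, 0.0452]
eef_rot: [-0.007, 1.0, -0.009, -0.003]
contact_force: [-0.7, 0.3, -0.5]
finger_gap: 0.0502
```

Run:
```python
from h import *
o=telemetry.get_obs(); print(o['clock'],o['tcp_pos'],o['eef_rot'],o['finger_gap'],o['contact_force'])
im,m=cap('wrist','w2.png')
```

```text
1.7 [ 0.47716136 -0.17649464  0.04521719] [-0.00653757  0.99993454 -0.00890254 -0.00298652] 0.050206015830728326 [-0.73693456  0.28532416 -0.54691027]
```

View pics/w2.png

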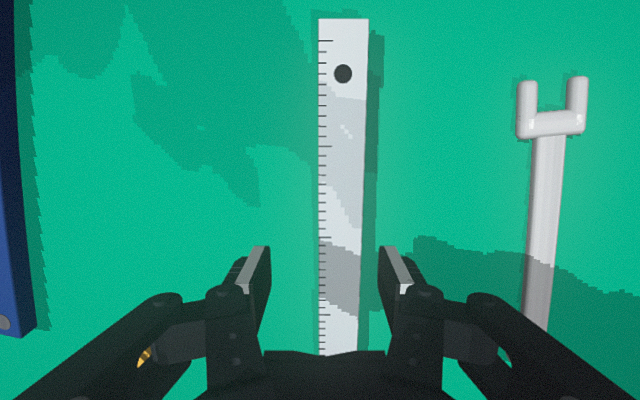

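carry_out([
  [[0.08,-0.85,0],-0.004],
  [[0.08,-0.85,0],-0.004],
  [[0.08,-0.85,0],-0.004],
])

```text
clock: 2.0
tcp_pos: [0.4816, -0.1875, 0.0495]
eef_rot: [-0.005, 1.0, -0.011, 0.001]
contact_force: [-0.1, 0.1, -0.6]
finger_gap: 0.0501
```

carry_out([
  [[-0.3,0.2,-1.5],0],
  [[-0.3,0.2,-3],0],
  [[-0.3,0.2,-4.2],0],
  [[-0.3,0.2,-4.4],0],
  [[-0.3,0.2,-4.4],0],
  [[-0.3,0.2,-4.4],0],
])

```text
clock: 2.5
tcp_pos: [0.4791, -0.1858, 0.0061]
eef_rot: [-0.005, 1.0, -0.012, 0.001]
contact_force: [-1.1, -0.5, 0.0]
finger_gap: 0.0499
```

carry_out([
  [[0,0,0],0],
  [[0,0,0],0],
  [[0,0,0],0],
  [[0,0,0],0],
  [[0,0,0],0],
  [[0,0,0],0],
  [[0,0,0],0],
  [[0,0,0],0],
], claw=1.5, force=80)

```text
clock: 3.17
tcp_pos: [0.4801, -0.1856, 0.0075]
eef_rot: [-0.005, 1.0, -0.012, 0.002]
contact_force: [-0.7, 2.5, 5.6]
finger_gap: 0.0215
```

carry_out([
  [[0,0,0.4],0],
  [[0,0,1.5],0],
  [[0,0,3],0],
  [[0,0,5],0],
  [[0,0,7],0],
  [[0,0,9],0],
  [[0,0,9.5],0],
  [[0,0,9.5],0],
  [[0,0,9.5],0],
])

```text
clock: 3.92
tcp_pos: [0.4794, -0.1853, 0.1021]
eef_rot: [-0.005, 1.0, -0.012, 0.002]
contact_force: [0.5, -0.0, -7.6]
finger_gap: 0.0218
```

Run:
```python
from h import *
o=telemetry.get_obs(); print(o['clock'],o['tcp_pos'],o['eef_rot'],o['finger_gap'],o['contact_force'],o['moment'])
im,m=cap('wrist','w3.png')
```

```text
3.9167 [ 0.47938209 -0.1853059   0.10206363] [-0.00482941  0.99991893 -0.01168225  0.0015303 ] 0.021778783069205006 [ 0.50903492 -0.0179556  -7.62908694] [-0.06349021 -0.01161468 -0.00197686]
```

View pics/w3.png

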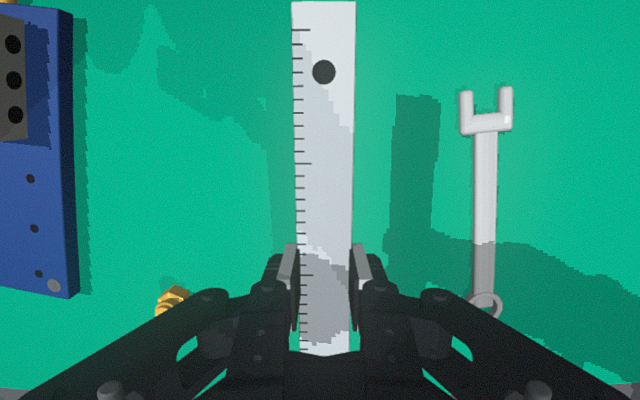

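carry_out([
  [[-1,0,3],0],
  [[-2,2,6],0],
  [[-3,5,9],0],
  [[-4,8,12],0],
  [[-4,11,14],0],
  [[-4,14,15],0],
  [[-4,16.5,15],0],
  [[-4,16.5,15],0],
  [[-4,16.5,15],0],
  [[-4,16.5,15],0],
])

```text
clock: 4.8
tcp_pos: [0.4374, -0.02, 0.2494]
eef_rot: [-0.005, 1.0, -0.011, -0.001]
contact_force: [0.3, -0.1, -5.8]
finger_gap: 0.0213
```

Run:
```python
from h import *
o=telemetry.get_obs(); print(o['clock'],o['tcp_pos'],o['eef_rot'],o['finger_gap'],o['joint_vel'].round(3))
im,m=cap('wrist','w4.png')
```

```text
4.8 [ 0.437416   -0.01996907  0.2494307 ] [-0.0051358   0.99992264 -0.01126563 -0.00119074] 0.02132289946075426 [-0.023  0.005 -0.011  0.003  0.     0.001]
```

View pics/w4.png

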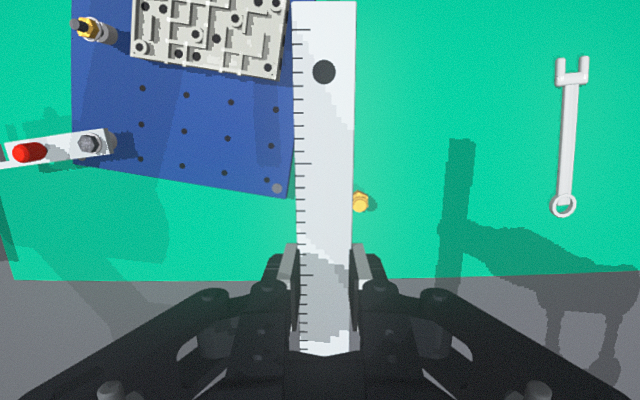

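Run:
```python
from h import *
im,m=load('w4.png')
cv2.imwrite('pics/w4c.png',cv2.resize(im[0:210,0:300],None,fx=2.66,fy=2.66,interpolation=cv2.INTER_CUBIC))
hsv=cv2.cvtColor(im,cv2.COLOR_BGR2HSV)
blue=((hsv[...,0]>100)&(hsv[...,0]<128)&(hsv[...,1]>90)).astype(np.uint8)
# bottom plate edge: last blue row per column, col 130..270
pts=[]
for u in range(120,270):
    r=np.where(blue[140:230,u])[0]; pts.append((u,140+r.max()+0.5))
pts=np.array(pts)
for z in (.003,.018):
    P=ray(m,pts,z)[:,:2]; vx,vy,x0,y0=cv2.fitLine(P.astype(np.float32),cv2.DIST_HUBER,0,1e-4,1e-4).ravel()
    print('bottom',z,np.arctan2(vy,vx),x0,y0, np.abs((P-[x0,y0])@[-vy,vx]).max())
# valve body edge: per column, first blue row below body
pts=[]
for u in range(140,272):
    col=blue[40:110,u]; r=np.where(col)[0]
    pts.append((u,40+r.min()-0.5))
pts=np.array(pts); print(pts[::15])
for z in(.018,.044):
    P=ray(m,pts,z)[:,:2]; vx,vy,x0,y0=cv2.fitLine(P.astype(np.float32),cv2.DIST_HUBER,0,1e-4,1e-4).ravel()
    print('edge',z,np.arctan2(vy,vx),x0,y0, np.abs((P-[x0,y0])@[-vy,vx]).max())
print(im[55:85,200].tolist())
for n,uv,z in [('pivot',(88,143),.055),('corner TLbody',(130,56),.044),('TRbody',(277,80),.044),('BR',(288,198),.018),('BL',(72,164),.018),('TL',(71,0),.018)]: print(n,ray(m,uv,z)[0])
```

```text
bottom 0.003 1.3798074 0.42335498 0.14192732 0.0007714949555716197
bottom 0.018 1.3798075 0.4265472 0.13554487 0.0007416746673570228
[[140.   58.5]
 [155.   61.5]
 [170.   64.5]
 [185.   66.5]
 [200.   68.5]
 [215.   70.5]
 [230.   72.5]
 [245.   75.5]
 [260.   78.5]]
edge 0.018 1.3773689 0.5521569 0.10778178 0.0011943923456075377
edge 0.044 1.3773686 0.54894 0.09865287 0.0011112122974860825
[[121, 125, 125], [101, 100, 99], [107, 110, 108], [137, 142, 142], [195, 202, 200], [216, 226, 222], [214, 220, 221], [211, 219, 219], [209, 217, 215], [213, 220, 216], [227, 233, 231], [236, 243, 241], [128, 138, 137], [97, 79, 65], [130, 74, 49], [129, 77, 53], [125, 74, 45], [131, 80, 54], [135, 77, 52], [182, 104, 69], [180, 105, 66], [178, 106, 69], [178, 100, 64], [177, 105, 63], [182, 104, 72], [179, 104, 67], [179, 104, 66], [178, 102, 65], [176, 101, 66], [175, 102, 62]]
pivot [0.48080847 0.22975853 0.055     ]
corner TLbody [0.56532879 0.17521932 0.044     ]
TRbody [0.53592919 0.02690559 0.044     ]
BR [0.40621614 0.0256426  0.018     ]
BL [0.45410889 0.28359688 0.018     ]
TL [0.63088555 0.24860195 0.018     ]
```

View pics/w4c.png

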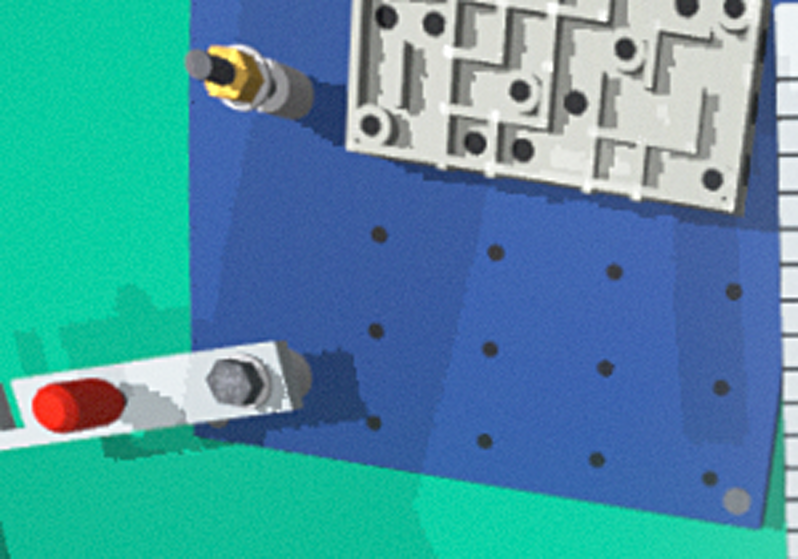

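carry_out([
  [[0.8,1.8,0],0.1],
  [[1.6,3.6,0],0.22],
  [[2.4,5.4,0],0.34],
  [[3.2,7.2,0],0.46],
  [[4,9,0],0.58],
  [[4.8,10.8,0],0.7],
  [[5.6,12.6,0],0.82],
  [[6.4,14.4,0],0.94],
  [[7.2,16.2,-1],1.06],
  [[7.5,16.5,-2],1.18],
])

```text
clock: 5.68
tcp_pos: [0.5148, 0.1463, 0.2292]
eef_rot: [-0.004, 0.836, 0.549, -0.002]
contact_force: [1.6, -0.0, -7.1]
finger_gap: 0.0215
```

carry_out([
  [[-0.2,-0.1,0],0.1],
  [[-0.2,-0.1,-1],0.2],
  [[-0.2,-0.1,-4],0.215],
  [[-0.2,-0.1,-7],0.215],
  [[-0.2,-0.1,-10],0.215],
  [[-0.2,-0.1,-13],0.215],
  [[-0.2,-0.1,-13],0.215],
  [[-0.2,-0.1,-13],0.215],
  [[-0.2,-0.1,-13],0.215],
])

```text
clock: 6.43
tcp_pos: [0.5141, 0.1448, 0.0998]
eef_rot: [-0.004, 0.773, 0.635, -0.002]
contact_force: [2.1, 0.1, -5.9]
finger_gap: 0.0216
```

Run:
```python
from h import *
o=telemetry.get_obs(); print(o['clock'],o['tcp_pos'],o['eef_rot'],o['finger_gap'],o['joint_vel'].round(3))
im,m=cap('wrist','w5.png')
```

```text
6.4333 [0.51411975 0.14478253 0.09981032] [-0.0035778   0.77267377  0.63478991 -0.00205501] 0.02161840004547555 [ 0.007 -0.034 -0.032 -0.001 -0.011  0.001]
```

View pics/w5.png

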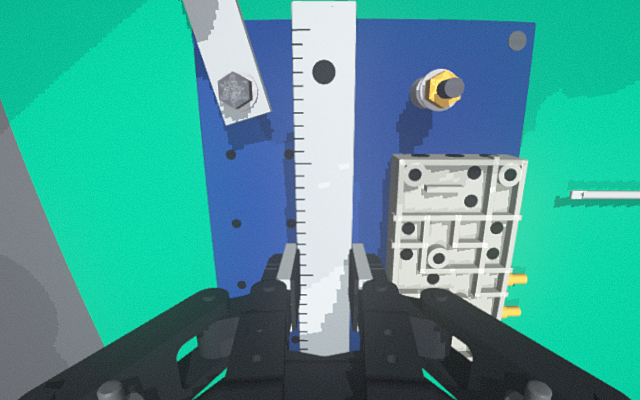

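Run:
```python
from h import *
im,m=load('w5.png')
print('cam',-m['R'].T@m['t'])
for r in (180,230,280): print(r,im[r,378:410].tolist())
hsv=cv2.cvtColor(im,cv2.COLOR_BGR2HSV)
pts=[]
for v in range(165,262):
    row=hsv[v,370:420]; k=np.where(row[:,1]<60)[0]
    pts.append((370+k.min()-0.5,v))
pts=np.array(pts)
n=np.array([.9814,-.1918]); e=np.array([.1918,.9814])
for z in(.018,.044):
    P=ray(m,pts,z)[:,:2]; vx,vy,x0,y0=cv2.fitLine(P.astype(np.float32),cv2.DIST_HUBER,0,1e-4,1e-4).ravel()
    print('edge',z,np.arctan2(vy,vx)%np.pi,(x0,y0)@n, np.abs((P-[x0,y0])@[-vy,vx]).max())
for nm,uv,z in [('pivot',(236,91),.055),('studtop',(452,89),.071),('TLbody',(394,157),.044),('corner',(535,24),.018),('cornerL',(193,27),.018)]:
    p=ray(m,uv,z)[0,:2]; print(nm,p,'n',p@n,'s',p@e)
r=barfit(im,m,.1103,(285,0,365,240),50,150); print(r[:3], np.array(r[0])@n/1000,np.array(r[0])@e/1000)
P=r[3]; print(cv2.fitLine(P.astype(np.float32),cv2.DIST_L2,0,.01,.01).ravel(), P.shape, (P@n).min(),(P@n).max(),(P@e).max())
```

```text
cam [0.52774382 0.21193698 0.24189372]
180 [[163, 99, 73], [169, 103, 79], [167, 104, 75], [169, 104, 75], [142, 87, 68], [125, 85, 64], [122, 80, 65], [125, 86, 68], [122, 81, 62], [116, 75, 61], [125, 84, 64], [126, 81, 66], [101, 87, 81], [91, 92, 89], [97, 97, 94], [94, 92, 89], [93, 90, 89], [97, 96, 91], [92, 90, 89], [94, 96, 93], [158, 165, 160], [204, 210, 206], [206, 212, 210], [208, 215, 210], [203, 209, 205], [196, 203, 201], [206, 212, 210], [206, 215, 212], [210, 216, 211], [201, 209, 208], [209, 216, 213], [210, 217, 212]]
230 [[170, 104, 76], [166, 100, 75], [142, 91, 66], [124, 81, 65], [124, 84, 69], [122, 81, 67], [126, 86, 69], [129, 86, 72], [123, 80, 64], [111, 89, 80], [95, 92, 88], [97, 96, 96], [93, 93, 91], [95, 97, 94], [95, 95, 93], [98, 97, 98], [103, 104, 101], [170, 178, 176], [219, 227, 222], [222, 229, 226], [223, 228, 228], [224, 229, 225], [222, 229, 227], [175, 183, 181], [101, 102, 100], [72, 69, 69], [75, 74, 69], [71, 74, 69], [78, 74, 76], [80, 73, 73], [77, 74, 72], [73, 74, 73]]
280 [[70, 66, 62], [74, 72, 69], [75, 67, 65], [73, 68, 61], [75
[... 491 characters left out ...]
002203335939902
edge 0.044 1.3731331 0.515794470819831 0.010608336115369746
pivot [0.48117535 0.23222182] n 0.4276853411510839 s 0.32019192713019456
studtop [0.59101056 0.2105412 ] n 0.5396359650910071 s 0.31998095709992425
TLbody [0.56225478 0.17770674] n 0.5177126907531397 s 0.2822418654482192
corner [0.66823021 0.24041759] n 0.6096890329684314 s 0.3641123771601471
cornerL [0.4549149  0.27982872] n 0.39278233274437535 s 0.3618765795803535
((525.1087646484375, 205.36949157714844), (92.44824981689453, 23.715045928955078), 78.73356628417969) 0.4759518731414796 0.30226548009338383
[0.19430402 0.98094136 0.5256769  0.20800327] (595, 2) 0.46404741526898674 0.48782454039252754 0.34852914439237237
```

carry_out([
  [[0.03,0.15,-2],0],
  [[0.03,0.15,-4],0],
  [[0.03,0.15,-5.5],0],
  [[0.03,0.15,-6.5],0],
  [[0.03,0.15,-7],0],
  [[0.03,0.15,-7.3],0],
  [[0.03,0.15,-7.4],0],
  [[0.03,0.15,-7.5],0],
  [[0.03,0.15,-7.5],0],
])

```text
clock: 7.23
tcp_pos: [0.5164, 0.1469, 0.0268]
eef_rot: [-0.002, 0.773, 0.635, -0.0]
contact_force: [-0.6, -0.1, -6.1]
finger_gap: 0.0216
```

carry_out([
  [[0,0,-0.1],0],
  [[0,0,-0.2],0],
  [[0,0,-0.3],0],
  [[0,0,-0.4],0],
  [[0,0,-0.4],0],
])

```text
clock: 7.65
tcp_pos: [0.5162, 0.1468, 0.0226]
eef_rot: [-0.003, 0.773, 0.635, -0.0]
contact_force: [0.5, 0.3, -6.8]
finger_gap: 0.0217
```

carry_out([
  [[0,0,-0.05],0],
  [[0,0,-0.1],0],
  [[0,0,-0.1],0],
])

```text
clock: 7.9
tcp_pos: [0.5162, 0.1468, 0.0226]
eef_rot: [-0.003, 0.773, 0.635, -0.0]
contact_force: [-3.2, -1.0, 3.0]
finger_gap: 0.0218
```

carry_out([
  [[0,0,0],0],
  [[0,0,0],0],
  [[0,0,0],0],
  [[0,0,0],0],
], claw=3.8)

```text
clock: 8.23
tcp_pos: [0.5172, 0.147, 0.023]
eef_rot: [-0.002, 0.773, 0.635, 0.0]
contact_force: [-0.5, 1.5, 0.2]
finger_gap: 0.038
```

carry_out([
  [[0,0,0.5],0],
  [[0,0,1.5],0],
  [[0,0,3],0],
  [[0,0,6],0],
  [[0,0,9],0],
  [[0,0,11],0],
  [[0,0,11],0],
  [[0,0,11],0],
])

```text
clock: 8.9
tcp_pos: [0.519, 0.1474, 0.1356]
eef_rot: [-0.001, 0.773, 0.635, 0.003]
contact_force: [0.1, 1.6, -0.2]
finger_gap: 0.0379
```

Run:
```python
from h import *
o=telemetry.get_obs(); print(o['clock'],o['tcp_pos'],o['eef_rot'],o['finger_gap'],o['qpos'].round(3))
im,m=cap('wrist','w6.png')
n=np.array([.9814,-.1918]); e=np.array([.1918,.9814])
r=barfit(im,m,.033,(275,60,365,240),50,140); P=r[3]
print(cv2.fitLine(P.astype(np.float32),cv2.DIST_L2,0,.01,.01).ravel(), (P@n).min(),(P@n).max(),(P@e).max())
```

```text
8.9 [0.51901095 0.14739377 0.13561302] [-0.00098047  0.77256088  0.63493395  0.0027579 ] 0.037874050455860946 [0.193 0.257 1.914 0.005 0.967 0.385]
[0.19329685 0.9811403  0.52326465 0.18713912] 0.4655496043176971 0.48961366957557934 0.347794665730296
```

View pics/w6.png

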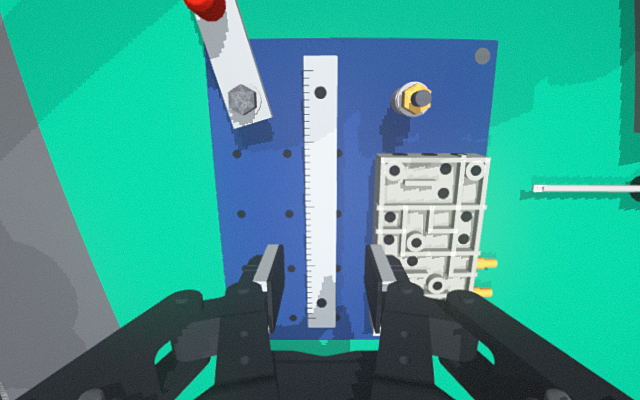

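carry_out([
  [[-0.5,0,0],-0.12],
  [[-1,0,0],-0.24],
  [[-1.5,0,0],-0.36],
  [[-2,0,0],-0.48],
  [[-2.5,0,0],-0.6],
  [[-3,0,0],-0.72],
  [[-3.5,-0.1,0],-0.84],
  [[-4,-0.2,0],-0.96],
  [[-4.6,-0.3,0],-1.08],
  [[-5.3,-0.4,0],-1.2],
], claw=4)

```text
clock: 9.78
tcp_pos: [0.4628, 0.1427, 0.1321]
eef_rot: [-0.001, 0.996, 0.085, 0.0]
contact_force: [0.5, -0.3, -0.3]
finger_gap: 0.0401
```

carry_out([
  [[0,0,0],-0.1],
  [[0,0,0],-0.2],
  [[0,0,0],-0.3],
  [[0,0,0],-0.37],
  [[0,0,0],-0.37],
  [[0,0,0],-0.37],
])

```text
clock: 10.28
tcp_pos: [0.4615, 0.1424, 0.1307]
eef_rot: [-0.0, 0.995, -0.099, -0.001]
contact_force: [-0.4, 0.5, -0.3]
finger_gap: 0.0396
```

carry_out([
  [[0.3,0,-3],0.004],
  [[0.3,0,-6],0.004],
  [[0.3,0,-8.5],0.004],
  [[0.3,0,-10],0.004],
  [[0.3,0,-10.7],0.004],
  [[0.3,0,-10.8],0.004],
  [[0.3,0,-10.8],0.004],
])

```text
clock: 10.87
tcp_pos: [0.4644, 0.1424, 0.0225]
eef_rot: [-0.0, 0.995, -0.097, -0.002]
contact_force: [-0.4, 0.9, 0.2]
finger_gap: 0.0401
```

Run:
```python
from h import *
o=telemetry.get_obs(); print(o['clock'],o['tcp_pos'],o['eef_rot'],o['finger_gap'],o['qpos'].round(3))
im,m=cap('wrist','w7.png')
```

```text
10.8667 [0.46439346 0.14239678 0.02249124] [-3.74412065e-05  9.95321268e-01 -9.66083786e-02 -1.54670960e-03] 0.04006169521991152 [2.070e-01 3.640e-01 2.073e+00 2.000e-03 7.070e-01 1.970e+00]
```

View pics/w7.png

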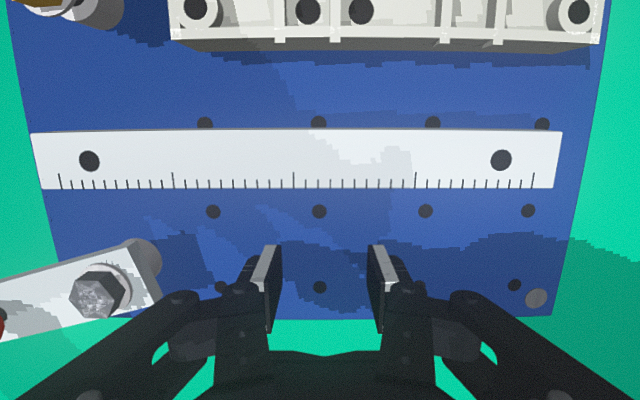

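carry_out([
  [[0.8,-0.15,0],0],
  [[1.6,-0.3,0],0],
  [[2.1,-0.4,0],0],
  [[2.5,-0.5,0],0],
  [[2.9,-0.57,0],0],
  [[3.2,-0.63,0],0],
  [[3.5,-0.69,0],0],
  [[3.8,-0.75,0],0],
  [[4.1,-0.81,0],0],
  [[4.4,-0.87,0],0],
])

```text
clock: 11.75
tcp_pos: [0.5035, 0.1341, 0.0228]
eef_rot: [0.0, 0.995, -0.097, -0.007]
contact_force: [-11.1, 2.0, 12.0]
finger_gap: 0.0402
```

Run:
```python
from h import *
o=telemetry.get_obs(); print(o['clock'],o['tcp_pos'],o['eef_rot'],o['contact_force'],o['moment'], o['tcp_pos'][:2]@[.9814,-.1918])
im,m=cap('wrist','w8.png')
```

```text
11.75 [0.50348265 0.13405059 0.02278556] [ 4.99742175e-04  9.95270953e-01 -9.68568406e-02 -7.36434830e-03] [-11.0503313    2.04888903  11.95363277] [0.50741415 1.84231659 0.13481631] 0.46840696540573995
```

View pics/w8.png

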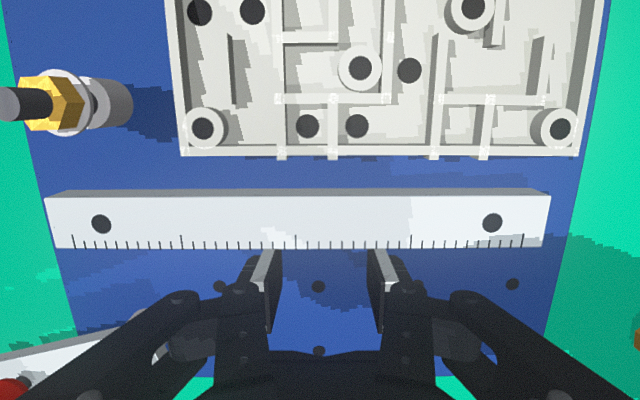

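carry_out([
  [[0.1,-0.02,0.05],0],
  [[0.2,-0.04,0.1],0],
  [[0.3,-0.06,0.15],0],
  [[0.4,-0.08,0.15],0],
])

```text
clock: 12.13
tcp_pos: [0.5075, 0.1329, 0.0237]
eef_rot: [0.001, 0.995, -0.097, -0.008]
contact_force: [-3.5, 0.4, -1.1]
finger_gap: 0.0405
```

carry_out([
  [[0.2,-0.04,0],0],
  [[0.4,-0.08,0],0],
  [[0.6,-0.12,0],0],
  [[0.7,-0.14,0],0],
  [[0.8,-0.16,0],0],
  [[0.9,-0.18,0],0],
])

```text
clock: 12.63
tcp_pos: [0.5162, 0.1309, 0.0235]
eef_rot: [0.001, 0.995, -0.097, -0.008]
contact_force: [-4.3, 0.9, 0.1]
finger_gap: 0.0398
```

Run:
```python
from h import *
o=telemetry.get_obs(); print(o['clock'],o['tcp_pos'],o['eef_rot'],o['contact_force'],o['moment'], o['tcp_pos'][:2]@[.9814,-.1918])
im,m=cap('wrist','w9.png')
```

```text
12.6333 [0.51619862 0.13091162 0.02345102] [ 9.18660391e-04  9.95271046e-01 -9.67991742e-02 -8.03873370e-03] [-4.28183463  0.9246365   0.11101329] [0.10686636 0.59408411 0.02977199] 0.48148848136354194
```

View pics/w9.png

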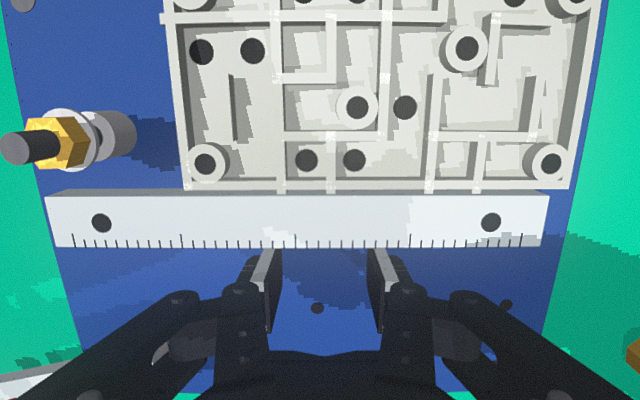

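carry_out([
  [[0.1,-0.02,0],0],
  [[0.2,-0.04,0],0],
  [[0.3,-0.06,0],0],
  [[0.4,-0.08,0],0],
])

```text
clock: 13.02
tcp_pos: [0.5208, 0.13, 0.0235]
eef_rot: [0.001, 0.995, -0.097, -0.008]
contact_force: [-3.1, 1.3, -1.8]
finger_gap: 0.0402
```

carry_out([
  [[0.1,-0.02,0],0],
  [[0.2,-0.04,0],0],
  [[0.3,-0.06,0],0],
  [[0.3,-0.06,0],0],
])

```text
clock: 13.35
tcp_pos: [0.5217, 0.1298, 0.0234]
eef_rot: [0.001, 0.995, -0.097, -0.01]
contact_force: [-8.7, 2.6, 3.4]
finger_gap: 0.0398
```

carry_out([
  [[0.1,-0.02,0],0],
  [[0.2,-0.04,0],0],
  [[0.3,-0.06,0],0],
  [[0.3,-0.06,0],0],
])

```text
clock: 13.68
tcp_pos: [0.5216, 0.1298, 0.0234]
eef_rot: [0.001, 0.995, -0.097, -0.014]
contact_force: [-11.3, 3.3, 6.2]
finger_gap: 0.04
```

Run:
```python
from h import *
o=telemetry.get_obs(); print(o['clock'],o['tcp_pos'],o['eef_rot'],o['contact_force'],o['moment'], o['tcp_pos'][:2]@[.9814,-.1918])
im,m=cap('wrist','w10.png')
```

```text
13.6833 [0.52161387 0.12976657 0.0233947 ] [ 0.00106014  0.99517815 -0.09711149 -0.01373605] [-11.28829521   3.27872701   6.16889849] [0.5441894  1.65334915 0.18727641] 0.48702262638692806
```

View pics/w10.png

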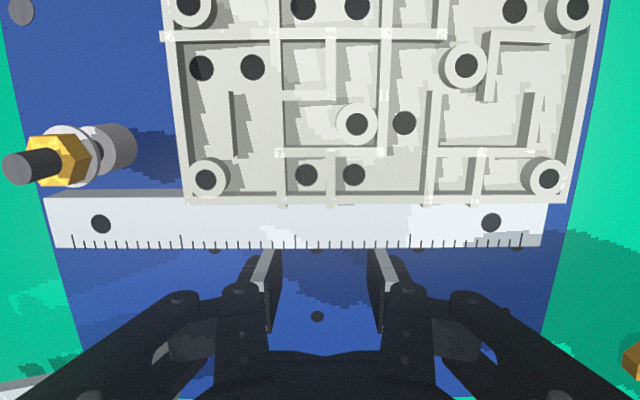

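carry_out([
  [[-0.5,0.1,0],0],
  [[-1,0.2,0],0],
  [[-1.2,0.24,1],0],
  [[-1.2,0.24,3],0],
  [[-1.2,0.24,6],0.05],
  [[-1.2,0.24,9],0.15],
  [[-1.2,1,12],0.27],
  [[-2.2,2,14],0.39],
  [[-3.2,3,16],0.51],
  [[-4.2,4,17],0.63],
])

```text
clock: 14.57
tcp_pos: [0.4828, 0.1706, 0.1983]
eef_rot: [0.005, 0.976, 0.219, -0.008]
contact_force: [-0.6, 0.3, 1.1]
finger_gap: 0.0399
```

carry_out([
  [[-0.5,0.5,0.3],0.12],
  [[-1,1,0.5],0.24],
  [[-1.5,1.5,0.5],0.36],
  [[-2,2,0.5],0.48],
  [[-2,2.5,0.5],0.6],
  [[-2,3,0.5],0.72],
  [[-2,3,0.5],0.84],
  [[-2,3,0.5],0.94],
  [[-2,3,0.5],0.94],
  [[-2,3,0.5],0.94],
])

```text
clock: 15.4
tcp_pos: [0.4638, 0.2008, 0.2045]
eef_rot: [0.009, 0.772, 0.636, -0.003]
contact_force: [-0.2, 0.1, 0.4]
finger_gap: 0.0399
```

Run:
```python
from h import *
o=telemetry.get_obs(); print(o['clock'],o['tcp_pos'],o['eef_rot'],o['contact_force'],o['qpos'].round(3))
im,m=cap('wrist','w11.png')
```

```text
15.4 [0.46380521 0.20076071 0.20447506] [ 0.00892437  0.77187977  0.63569894 -0.00297319] [-0.20750622  0.06228601  0.43516963] [ 0.334  0.107  1.936 -0.021  1.099  0.537]
```

View pics/w11.png

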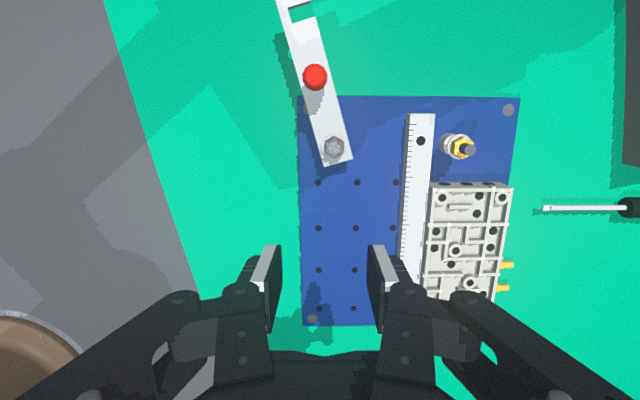

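Run:
```python
from h import *
im,m=load('w11.png'); n=np.array([.9814,-.1918]); e=np.array([.1918,.9814])
hsv=cv2.cvtColor(im,cv2.COLOR_BGR2HSV)
red=(((hsv[...,0]<8)|(hsv[...,0]>172))&(hsv[...,1]>150)&(hsv[...,2]>90)).astype(np.uint8); red[200:]=0
ys,xs=np.where(red); print(xs.min(),xs.max(),ys.min(),ys.max())
(c,r)=cv2.minEnclosingCircle(np.c_[xs,ys].astype(np.float32)); print(c,r)
piv=.428*n+.3195*e; print('piv est',piv, 'pivot px', ray(m,(335,146),.055)[0],(ray(m,(335,146),.055)[0,:2]@n,ray(m,(335,146),.055)[0,:2]@e))
k=ray(m,c,.074)[0,:2]; print('knob',k,np.linalg.norm(k-piv),np.arctan2(*(k-piv)[::-1]))
cv2.imwrite('pics/w11c.png',cv2.resize(im[80:300,280:530],None,fx=2.7,fy=2.7,interpolation=cv2.INTER_CUBIC))
print(ray(m,(459,146),.071)@np.c_[np.r_[n,0],np.r_[e,0]])
```

```text
303 326 64 89
(314.10760498046875, 76.32278442382812) 12.708685874938965
piv est [0.4813193 0.2314669] pivot px [0.48066216 0.23415735 0.055     ] (np.float64(0.42681045900812403), np.float64(0.3219930280311353))
knob [0.47435714 0.29295317] 0.061879185260851136 1.6835471686332173
[[0.53060522 0.3241049 ]]
```

View pics/w11c.png

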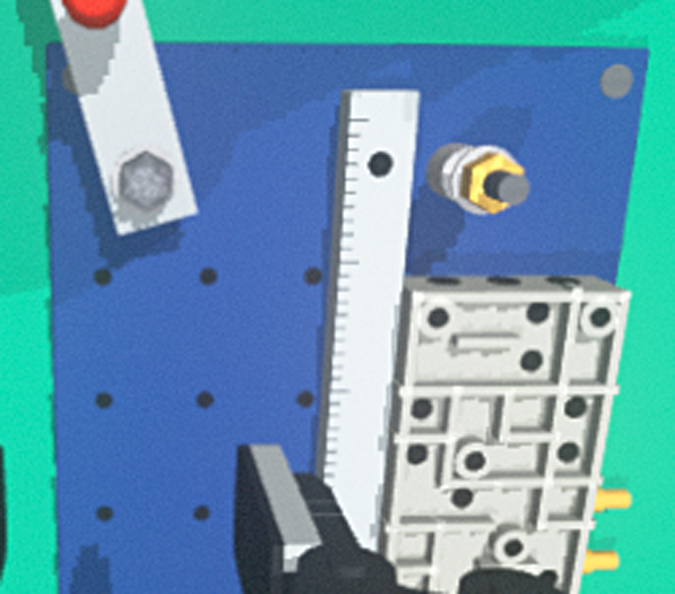

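carry_out([
  [[0.4,3,0],0.1],
  [[0.8,6,0],0.2],
  [[1.05,9.2,-1],0.305],
  [[1.05,9.2,-3],0.305],
  [[1.05,9.2,-6],0.305],
  [[1.05,9.2,-8],0.305],
  [[1.05,9.2,-9],0.305],
  [[1.05,9.2,-9],0.305],
  [[1.05,9.2,-9],0.305],
], claw=5.5)

```text
clock: 16.2
tcp_pos: [0.4744, 0.2926, 0.1144]
eef_rot: [0.009, 0.667, 0.745, -0.002]
contact_force: [-0.1, -0.3, 1.4]
finger_gap: 0.055
```

Run:
```python
from h import *
o=telemetry.get_obs(); q=o['eef_rot']; print(o['clock'],o['tcp_pos'],q,2*np.arctan2(q[2],q[1]),o['contact_force'],o['qpos'].round(3))
im,m=cap('wrist','w12.png')
```

```text
16.2 [0.47440091 0.29259967 0.11438939] [ 0.00919037  0.66673263  0.74523781 -0.00193501] 1.6818814217647724 [-0.10822762 -0.2981972   1.43477119] [ 0.485  0.32   1.881 -0.023  0.937  0.388]
```

View pics/w12.png

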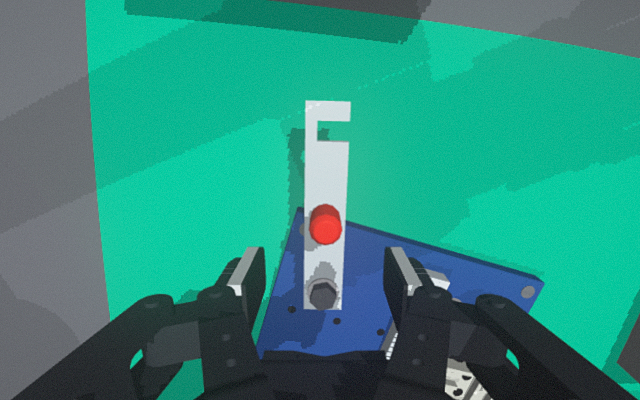

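Run:
```python
from h import *
im,m=load('w12.png')
hsv=cv2.cvtColor(im,cv2.COLOR_BGR2HSV)
red=(((hsv[...,0]<8)|(hsv[...,0]>172))&(hsv[...,1]>150)&(hsv[...,2]>60)).astype(np.uint8)
ys,xs=np.where(red); print(xs.min(),xs.max(),ys.min(),ys.max())
print(ray(m,(326.5,228),.079),ray(m,(325.5,224),.064), proj(m,[.4743,.2925,.079]), 'piv',ray(m,(322,292),.055))
```

```text
310 341 205 243
[[0.47470415 0.29596916 0.079     ]] [[0.47468139 0.29281656 0.064     ]] [[325.13349475 233.52417348]] piv [[0.47832811 0.23908557 0.055     ]]
```

carry_out([
  [[0,0.1,-2],0],
  [[0,0.1,-4],0],
  [[0,0.1,-5.4],0],
  [[0,0.1,-5.8],0],
  [[0,0.1,-5.8],0],
  [[0,0.1,-5.8],0],
])

```text
clock: 16.75
tcp_pos: [0.4765, 0.2946, 0.059]
eef_rot: [0.01, 0.667, 0.745, 0.0]
contact_force: [-0.1, 0.4, 0.3]
finger_gap: 0.0547
```

carry_out([
  [[0,0,0],0],
  [[0,0,0],0],
  [[0,0,0],0],
  [[0,0,0],0],
  [[0,0,0],0],
  [[0,0,0],0],
  [[0,0,0],0],
], claw=1.2, force=25)

```text
clock: 17.33
tcp_pos: [0.4774, 0.2952, 0.0605]
eef_rot: [0.01, 0.667, 0.745, 0.001]
contact_force: [-1.3, -0.6, 6.8]
finger_gap: 0.0187
```

Run:
```python
from h import *
o=telemetry.get_obs(); q=o['eef_rot']; print(o['clock'],o['tcp_pos'],q,2*np.arctan2(q[2],q[1]),o['contact_force'],o['finger_gap'])
im,m=cap('wrist','w13.png')
```

```text
17.3333 [0.47744948 0.29515536 0.06045208] [0.01035678 0.6669024  0.7450718  0.0013909 ] 1.6814069690545426 [-1.34978694 -0.62073943  6.79293309] 0.018658280474394606
```

View pics/w13.png

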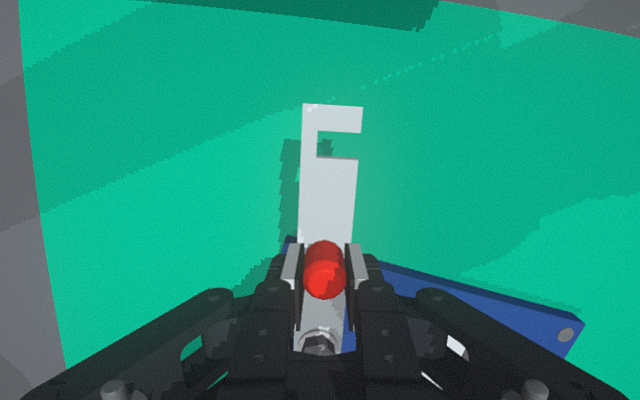

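Run:
```python
import numpy as np
r=np.array([.4774,.2952])-[.481,.233]
for d in [.1,.2,.3,.4,.5,.6,.7,.8,.9,.9]:
    c,s=np.cos(d),np.sin(d); v=np.array([c*r[0]+s*r[1],-s*r[0]+c*r[1]])-r; print(d,(v*100).round(2))
```

```text
0.1 [0.62 0.  ]
0.2 [ 1.24 -0.05]
0.3 [ 1.85 -0.17]
0.4 [ 2.45 -0.35]
0.5 [ 3.03 -0.59]
0.6 [ 3.57 -0.88]
0.7 [ 4.09 -1.23]
0.8 [ 4.57 -1.63]
0.9 [ 5.01 -2.07]
0.9 [ 5.01 -2.07]
```

carry_out([
  [[0.62,0,0],-0.1],
  [[1.24,-0.05,0],-0.2],
  [[1.85,-0.17,0],-0.3],
  [[2.45,-0.35,0],-0.4],
  [[2.45,-0.35,0],-0.4],
])

```text
clock: 17.8
tcp_pos: [0.5023, 0.2913, 0.0605]
eef_rot: [0.01, 0.802, 0.597, -0.001]
contact_force: [-1.3, -0.6, 2.7]
finger_gap: 0.0187
```

Run:
```python
import numpy as np
r=np.array([.5023,.2913])-[.481,.233]
for d in [.12,.24,.36,.48,.6,.72,.84,.96,1.05,1.15,1.25,1.35,1.47]:
    c,s=np.cos(d),np.sin(d); v=np.array([c*r[0]+s*r[1],-s*r[0]+c*r[1]])-r; print(d,(v*100).round(2))
```

```text
0.12 [ 0.68 -0.3 ]
0.24 [ 1.32 -0.67]
0.36 [ 1.92 -1.12]
0.48 [ 2.45 -1.64]
0.6 [ 2.92 -2.22]
0.72 [ 3.32 -2.85]
0.84 [ 3.63 -3.52]
0.96 [ 3.87 -4.23]
1.05 [ 3.99 -4.78]
1.15 [ 4.06 -5.39]
1.25 [ 4.07 -6.01]
1.35 [ 4.02 -6.63]
1.47 [ 3.88 -7.36]
```

carry_out([
  [[0.68,-0.3,0],-0.12],
  [[1.32,-0.67,0],-0.24],
  [[1.92,-1.12,0],-0.36],
  [[2.45,-1.64,0],-0.48],
  [[2.92,-2.22,0],-0.6],
  [[3.32,-2.85,0],-0.72],
  [[3.63,-3.52,0],-0.84],
  [[3.87,-4.23,0],-0.96],
  [[3.99,-4.78,0],-1.05],
  [[3.99,-4.78,0],-1.05],
])

```text
clock: 18.63
tcp_pos: [0.5417, 0.2432, 0.0605]
eef_rot: [0.008, 0.993, 0.114, -0.007]
contact_force: [-2.2, 1.8, 1.5]
finger_gap: 0.0186
```

Run:
```python
from h import *
o=telemetry.get_obs(); q=o['eef_rot']; print(o['clock'],o['tcp_pos'],q,2*np.arctan2(q[2],q[1]),o['contact_force'],o['finger_gap'],o['qpos'].round(2))
im,m=cap('wrist','w14.png')
```

```text
18.6333 [0.54165808 0.24318506 0.06050015] [ 0.00809012  0.99346456  0.11365849 -0.00666845] 0.22782184621393872 [-2.22858822  1.75310743  1.52825936] 0.018625896390575103 [ 0.36  0.47  1.8  -0.02  0.89  1.71]
```

View pics/w14.png

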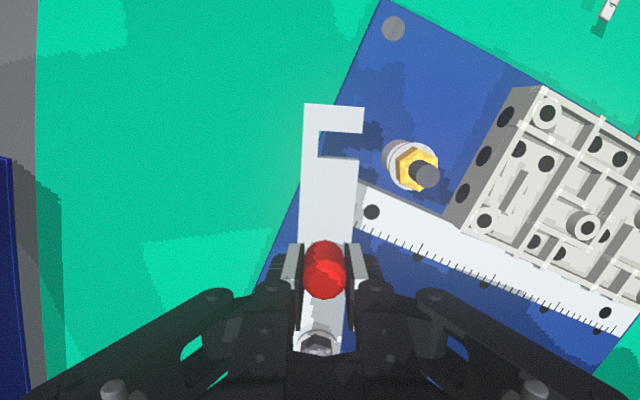

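carry_out([
  [[0.07,-0.61,0],-0.1],
  [[0.08,-1.23,0],-0.2],
  [[0.03,-1.84,0],-0.3],
  [[-0.02,-2.1,0],-0.34],
  [[-0.05,-2.32,0],-0.38],
  [[-0.08,-2.45,0],-0.4],
  [[-0.08,-2.45,0],-0.4],
])

```text
clock: 19.27
tcp_pos: [0.5412, 0.2215, 0.0606]
eef_rot: [0.004, 0.997, -0.083, -0.007]
contact_force: [-0.2, 7.4, -2.1]
finger_gap: 0.0183
```

Run:
```python
from h import *
o=telemetry.get_obs(); q=o['eef_rot']; print(o['clock'],o['tcp_pos'],q,2*np.arctan2(q[2],q[1]),o['contact_force'],o['finger_gap'],o['qpos'].round(2))
im,m=cap('wrist','w15.png')
```

```text
19.2667 [0.54122519 0.22149812 0.06058594] [ 0.00448641  0.99653655 -0.08273363 -0.00706541] -0.16566242914864973 [-0.16682821  7.37957865 -2.06304666] 0.01829885534744287 [ 0.32  0.45  1.82 -0.    0.88  2.05]
```

View pics/w15.png

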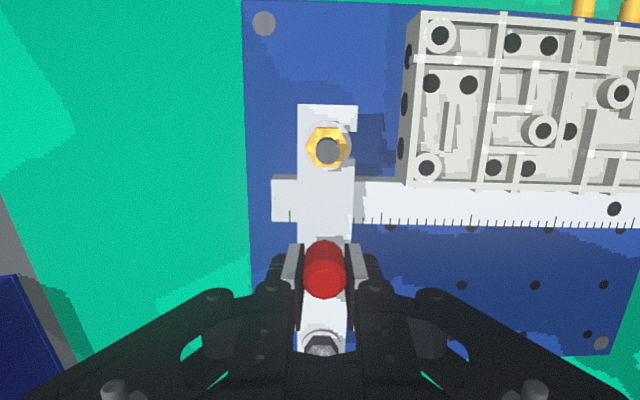

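carry_out([
  [[-0.03,-0.15,0],-0.02],
  [[-0.06,-0.3,0],-0.03],
  [[-0.08,-0.4,0],-0.03],
  [[-0.08,-0.4,0],-0.03],
])

```text
clock: 19.65
tcp_pos: [0.541, 0.2214, 0.0606]
eef_rot: [0.001, 0.995, -0.097, -0.006]
contact_force: [-0.5, 12.0, -3.8]
finger_gap: 0.0185
```

carry_out([
  [[0,0,0],0],
  [[0,0,0],0],
  [[0,0,0],0],
  [[0,0,0],0],
  [[0,0,0],0],
], claw=4.5)

```text
clock: 20.07
tcp_pos: [0.541, 0.2209, 0.0606]
eef_rot: [0.001, 0.995, -0.097, -0.006]
contact_force: [0.4, 0.2, 0.8]
finger_gap: 0.0452
```

carry_out([
  [[0,0,1],0],
  [[0,0,3],0],
  [[0,0,5],0],
  [[0,0,8],0],
  [[-1,0,11],0],
  [[-3,0,14],0],
  [[-5,-1,16],0],
  [[-7,-2,17],0],
  [[-7,-3,17],0],
  [[-7,-3,17],0],
])

```text
clock: 20.9
tcp_pos: [0.4711, 0.1895, 0.2321]
eef_rot: [0.001, 0.995, -0.097, -0.004]
contact_force: [0.4, -0.6, 0.4]
finger_gap: 0.0448
```

Run:
```python
from h import *
o=telemetry.get_obs(); q=o['eef_rot']; print(o['clock'],o['tcp_pos'],q,o['contact_force'],o['finger_gap'])
im,m=cap('wrist','w16.png')
cv2.imwrite('pics/w16c.png',cv2.resize(im[50:260,130:430],None,fx=2.6,fy=2.6,interpolation=cv2.INTER_CUBIC))
```

```text
20.9 [0.4711421  0.18953771 0.23210236] [ 0.001318    0.99528565 -0.09687383 -0.00449356] [ 0.43261551 -0.58970845  0.4073935 ] 0.044819653885960736
```

View pics/w16.png

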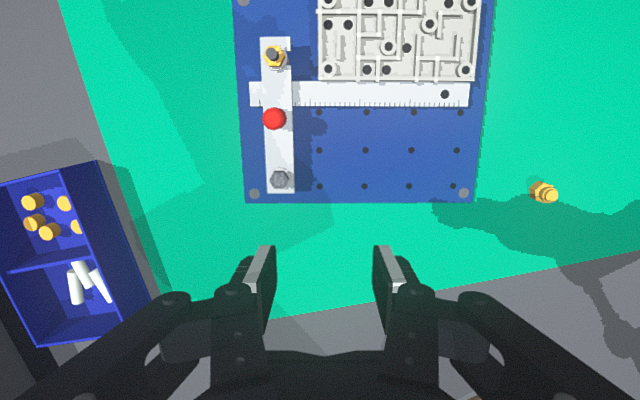

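View pics/w16c.png

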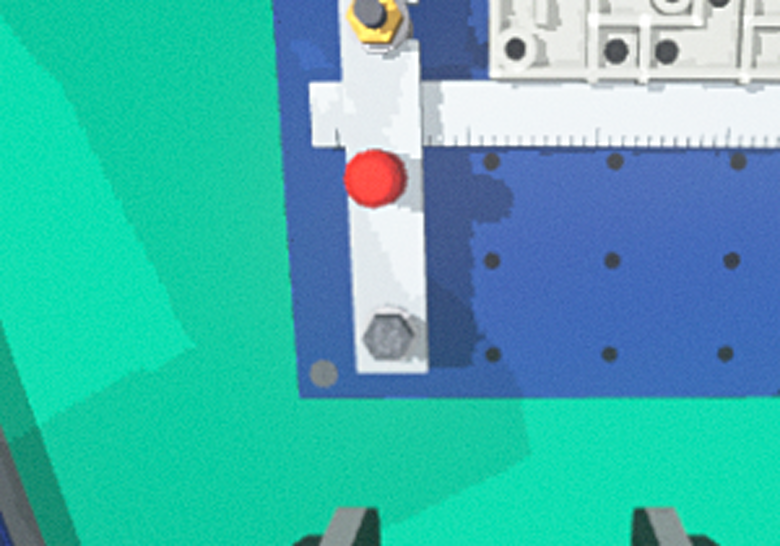

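Run:
```python
from h import *
im,m=load('w16.png'); n=np.array([.9814,-.1918]); e=np.array([.1918,.9814])
g=cv2.cvtColor(im,cv2.COLOR_BGR2GRAY); hsv=cv2.cvtColor(im,cv2.COLOR_BGR2HSV); S=hsv[...,1].astype(int)
def fit(pts,z,lab):
    P=ray(m,np.array(pts,float),z)[:,:2]; vx,vy,x0,y0=cv2.fitLine(P.astype(np.float32),cv2.DIST_HUBER,0,1e-4,1e-4).ravel()
    print(lab,'ang',np.arctan2(vy,vx)%np.pi,'n',(x0,y0)@n,'s',np.array([x0,y0])@e,'res',np.abs((P-[x0,y0])@[-vy,vx]).mean())
def sub(vals,th):  # subpixel crossing of first index
    d=vals>th; i=np.where(d[1:]!=d[:-1])[0][0]; return i+(th-vals[i])/(vals[i+1]-vals[i])
# bar front edge (low S -> high S going down)
fit([(u,98+sub(S[98:116,u],90)) for u in range(300,466,3)],.033,'bar front')
# bar back edge/ body: gray profile
for u in (330,390,450): print(u,g[72:92,u].tolist(),S[72:92,u].tolist())
# strap right edge, rows 125..190 ; left edge
fit([(285+sub(S[v,285:310],90),v) for v in list(range(112,185,3))],.0438,'strap right')
for v in (68,75,150,170): print(v,S[v,250:305].tolist())
# plate front edge
fit([(u,195+sub(-S[195:212,u]*0+hsv[195:212,u,0].astype(float)*-1,-102)) for u in range(260,470,5)],.018,'plate front')
```

```text
bar front ang 1.3773129 n 0.4964358049586416 s 0.22289252698272466 res 0.00012467905082852505
330 [157, 227, 241, 243, 251, 243, 238, 220, 157, 166, 201, 237, 248, 245, 246, 244, 244, 245, 245, 245] [8, 4, 3, 2, 3, 4, 5, 9, 6, 14, 19, 10, 7, 8, 6, 7, 7, 7, 7, 7]
390 [190, 224, 226, 221, 230, 236, 238, 233, 141, 147, 221, 248, 245, 242, 244, 243, 245, 242, 243, 242] [5, 9, 4, 6, 6, 4, 5, 8, 5, 20, 16, 8, 8, 10, 7, 8, 6, 8, 8, 6]
450 [230, 230, 231, 215, 218, 229, 232, 234, 212, 145, 170, 198, 230, 244, 243, 243, 243, 242, 243, 244] [7, 3, 5, 11, 6, 7, 5, 4, 11, 9, 23, 20, 13, 9, 9, 7, 7, 9, 8, 10]
strap right ang 2.948338 n 0.4456567896395922 s 0.30588954392373563 res 0.0009206796069795418
68 [157, 161, 154, 151, 156, 148, 157, 155, 154, 165, 137, 19, 5, 8, 8, 9, 9, 9, 6, 6, 4, 6, 11, 10, 14, 13, 9, 12, 10, 8, 5, 1, 14, 19, 21, 18, 19, 19, 14, 17, 14, 56, 139, 146, 136, 139, 139, 132, 141, 137, 133, 132, 126, 134, 135]
75 [155, 153, 159, 161, 155, 153, 159, 157, 153, 162, 140, 50, 8, 8, 10, 10, 10, 10, 8, 11, 9, 10, 10, 10, 10, 10, 9, 9, 10, 7, 11, 10, 9, 11, 10, 11, 8, 6, 7, 5, 6, 23, 134, 142, 132, 136, 129, 135, 132, 122, 120, 127, 131, 118, 128]
150 [153, 147, 153, 158, 152, 151, 153, 151, 151, 152, 149, 156, 148, 153, 115, 50, 9, 11, 12, 12, 13, 12, 11, 11, 11, 13, 11, 11, 11, 11, 8, 7, 7, 6, 7, 7, 6, 7, 8, 7, 6, 7, 7, 30, 127, 138, 135, 136, 137, 137, 140, 133, 137, 140, 135]
170 [162, 159, 152, 160, 149, 155, 157, 161, 157, 157, 159, 152, 147, 159, 160, 113, 42, 7, 11, 11, 11, 9, 6, 6, 10, 7, 8, 5, 8, 13, 9, 11, 8, 7, 7, 4, 9, 14, 20, 17, 11, 11, 11, 23, 78, 145, 146, 136, 143, 137, 148, 146, 146, 141, 147]
plate front ang 1.3794917 n 0.39248409763276576 s 0.26867497592270373 res 0.0004471231351989078
```

Run:
```python
from h import *
im,m=cap('top','top1.png'); a=cv2.imread('pics/top0.png')
cv2.imwrite('pics/t1c.png',cv2.resize(im[100:290,160:510],None,fx=2.2,fy=2.2))
```

```text
(no output)
```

View pics/t1c.png

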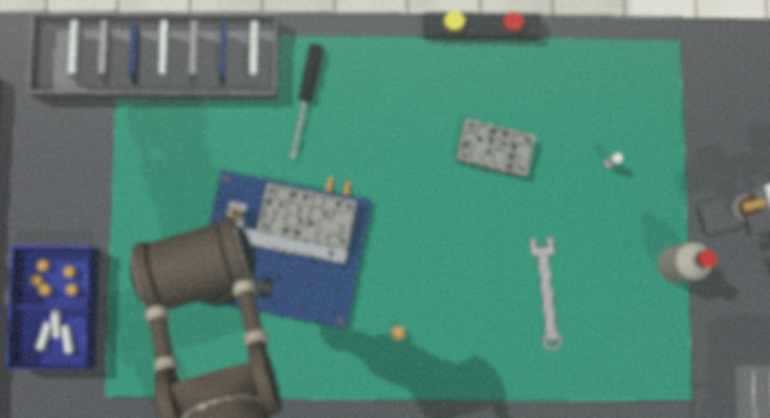

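The top view shows the straightedge along the valve body. The bystanders are where they were, and the gripper is clear of the fixture.

```bash
python3 -c "
from h import *
print(telemetry.get_obs()['clock'], env.job_done())"
```

```text
the job is handed in; nothing more can be done
21.0 None
```

The straightedge is flush along the valve body and the strap is home round the stud. I handed the job in at 21.0 s, with the gripper raised clear.

**What I did:** I gripped the straightedge at its middle and set it down on the plate about 31 mm short of the machined edge. I then pushed it square against the valve body with both fingertips until it stopped, at about 11 N. After that I gripped the red knob and swung the strap through about 1.87 rad to its stop, felt at about 12 N, then released and lifted away.

**Last checks:**
- **Straightedge:** it lies at 1.377 rad, the same as the machined edge. Its front face sits 24.5 mm from the measured edge line, against 24 mm when flush, which is within the calibration. Its tail was measured before the push at about 143 mm along the edge, past the required 129 mm. The last close-up still shows the tail through beyond the strap.
- **Strap:** it points at -0.193 rad, matching the fixture's x axis, with the slot round the stud.
- **Other things on the bench:** by eye in the top view, none of them has moved.

**Things that disagreed:** during the first part of the push the fingers read about 12 N upward, probably the tips grazing the plate. Raising them about 1 mm cleared it. The gripper read about 21.7 mm across the 24 mm straightedge and 18.7 mm across the 20 mm knob, but neither slipped.

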